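Make up two tasting kits in the wine cellar

TASK

Make up two tasting kits: the pale tray gets the red-capped bottle and the honey jar, the dark tray gets the white-capped bottle and the blue tin, each bottle upright in the cell lined with red felt and the jar or tin upright in the bare wooden cell beside it. Set everything down gently without dropping it, and leave the yellow-capped bottle, the jam jar, the green tin and the stack of coasters where they stand.

Things in the scene. Friction and masses are not known exactly. Their poses are not given: they have to be found in the camera images.
- tray_pale: The pale, light-wood tray, 178 mm long (x) by 84 mm wide (y), 18 mm high, fixed to the table, at any yaw. Two open cells, each 80 mm (x) by 72 mm (y) inside, floor 6 mm above the table, walls and divider 6 mm thick and as high as the tray. Origin: centre of the underside, on the table; x runs along the tray towards the cell lined with red felt, z up. Centre of the felt-lined cell: x = +43 mm; of the bare wooden cell: x = -43 mm; both y = 0.
- tray_dark: The dark brown wooden tray, 178 mm long (x) by 84 mm wide (y), 18 mm high, fixed to the table, at any yaw. Two open cells, each 80 mm (x) by 72 mm (y) inside, floor 6 mm above the table, walls and divider 6 mm thick and as high as the tray. Origin: centre of the underside, on the table; x runs along the tray towards the cell lined with red felt, z up. Centre of the felt-lined cell: x = +43 mm; of the bare wooden cell: x = -43 mm; both y = 0.
- bottle_red_mid (a point): Miniature bottle standing upright, 100 mm tall: straight round body 40 mm across up to 64 mm above its foot, then a shoulder to a 20 mm neck (25 mm at the cap); about 110 g; green glass, paper label, red cap. The point is on its axis half-way up; z is its upright axis.
- bottle_white_mid (a point): Miniature bottle standing upright, 100 mm tall: straight round body 40 mm across up to 64 mm above its foot, then a shoulder to a 20 mm neck (25 mm at the cap); about 110 g; amber glass, paper label, white cap. The point is on its axis half-way up; z is its upright axis.
- bottle_yellow_mid (a point): Miniature bottle standing upright, 100 mm tall: straight round body 40 mm across up to 64 mm above its foot, then a shoulder to a 20 mm neck (25 mm at the cap); about 110 g; green glass, paper label, yellow cap. Stays where it is. The point is on its axis half-way up; z is its upright axis.
- jar_honey_mid (a point): Closed round jar standing upright, 54 mm across (the lid is the widest part), 70 mm tall, about 190 g; golden honey, paper label, white lid. The point is on its axis half-way up; z is its upright axis.
- jar_jam_mid (a point): Closed round jar standing upright, 54 mm across (the lid is the widest part), 70 mm tall, about 190 g; very dark red jam, paper label, black lid. Stays where it is. The point is on its axis half-way up; z is its upright axis.
- tin_blue_mid (a point): Closed round tin standing upright, 56 mm across, 62 mm tall, about 140 g; painted blue, thin brass line below the lid. The point is on its axis half-way up; z is its upright axis.
- tin_green_mid (a point): Closed round tin standing upright, 56 mm across, 62 mm tall, about 140 g; painted green, thin brass line below the lid. Stays where it is. The point is on its axis half-way up; z is its upright axis.
- coasters_mid (a point): Stack of five square cork coasters, 54 mm by 54 mm, 30 mm high, about 90 g. Stays where it is. The point is on its axis half-way up; z is its upright axis.
Not all that is in view belongs to the job. Of the things that look like the part that bears jar_honey_mid, the middle-sized one is meant.

How it is judged:
At the end, for the whole second after the job is handed in: Each of the four stands on the floor (-3/+4 mm) of its own cell in its own tray, within 22 mm along and 20 mm across of the cell's centre (the walls allow no more), upright within 0.1 rad, at rest, released; the other four are within 25 mm of their start and upright within 0.1 rad (x of bottle_red_mid in the frame of tray_pale between 0.021 and 0.065 m and y of bottle_red_mid in the frame of tray_pale between -0.02 and 0.02 m and z of bottle_red_mid in the frame of tray_pale between 0.053 and 0.06 m and angle between each of bottle_red_mid, jar_honey_mid, bottle_white_mid, tin_blue_mid, bottle_yellow_mid, jar_jam_mid, tin_green_mid, coasters_mid's own z axis and vertical below 0.1 rad and linear speed of each of bottle_red, jar_honey, bottle_white, tin_blue below 0.02 m/s and contact force between the fingers and bottle_red below 0.1 N and x of jar_honey_mid in the frame of tray_pale between -0.065 and -0.021 m and y of jar_honey_mid in the frame of tray_pale between -0.02 and 0.02 m and z of jar_honey_mid in the frame of tray_pale between 0.038 and 0.045 m and contact force between the fingers and jar_honey below 0.1 N and x of bottle_white_mid in the frame of tray_dark between 0.021 and 0.065 m and y of bottle_white_mid in the frame of tray_dark between -0.02 and 0.02 m and z of bottle_white_mid in the frame of tray_dark between 0.053 and 0.06 m and contact force between the fingers and bottle_white below 0.1 N and x of tin_blue_mid in the frame of tray_dark between -0.065 and -0.021 m and y of tin_blue_mid in the frame of tray_dark between -0.02 and 0.02 m and z of tin_blue_mid in the frame of tray_dark between 0.034 and 0.041 m and contact force between the fingers and tin_blue below 0.1 N and distance of each of bottle_yellow_mid, jar_jam_mid, tin_green_mid, coasters_mid from where it was at the start of the episode below 0.025 m); the robot touches nothing.
It fails at once if a kit thing is dropped (moves faster than 0.6 m/s while no finger touches it) ((linear speed of bottle_red above 0.6 m/s and contact force between the fingers and bottle_red below 0.01 N) or (linear speed of jar_honey above 0.6 m/s and contact force between the fingers and jar_honey below 0.01 N) or (linear speed of bottle_white above 0.6 m/s and contact force between the fingers and bottle_white below 0.01 N) or (linear speed of tin_blue above 0.6 m/s and contact force between the fingers and tin_blue below 0.01 N)).
It fails at once if the yellow-capped bottle, jam jar, green tin or coasters are moved more than 25 mm (distance of any of bottle_yellow_mid, jar_jam_mid, tin_green_mid, coasters_mid from where it was at the start of the episode above 0.025 m).
It also fails if it takes over 99 s, if anything falls off the work surface, if the arm or the gripper's body presses on something with over 40 N, if the wrist force passes 120 N, or if a joint passes its speed limit or range.

ROBOT

A 7-joint arm with a two-finger parallel gripper is mounted at the origin on the work surface. World frame = base frame: x ahead of the robot, y to its left, z up, the work surface at z = 0. Lengths are in m, angles in rad, forces in N, time in s.
With the tool pointing down it reaches from about 0.425 to 0.875 m from the base axis. Payload 8.4 kg.
Tool frame: the origin (TCP) lies at the very end of the fingers, on their centre line; the grasp point (between the pads) lies 19 mm behind it (arm.hold_point_z is the distance from the TCP to the grasp point, in m); z points along the fingers, y is the line along which they close (so a half turn about z gives the same grasp; the last joint's range is limited). The gripper opens to 85 mm and grips with 20 to 120 N. Pads are 22 mm wide; open, the fingers measure 114 mm over their backs; the gripper's body (76 mm by 85 mm) begins 54 mm behind the grasp point. The pads swing forward as they close: fully open they stand 13 mm farther back than shut.
Start: joints at [-1.38, 0.333, 0.04, 1.465, -0.013, 1.343, -0.059], TCP at [0.186, 0.623, 0.231] pointing down, gripper open.
Joint ranges: [-2.58, 2.58], [-0.38, 2.09], [-1.3, 1.39], [0.25, 2.4], [-1.5, 4.64], [0.08, 2.09], [-2.65, 2.65]. Speed limits (rad/s): [2.22, 2.22, 2.79, 2.79, 3.14, 3.14, 3.14].

INTERFACE

Orientations are given as a unit quaternion [w, x, y, z].
In Python, from plant import arm gives the robot as it stands. Calls block until the motion is done:
- arm.move_pose(position, orientation): joint-space move of the TCP to a pose.
- arm.move_straight(position, v=0.15, orientation=None): straight line of the TCP; orientation=None keeps the orientation; v is the mean speed in m/s.
- arm.movej(angles): joint-space move.
- arm.command_gripper(opening): finger opening in m; the grip force is fixed at half the most; returns when the fingers have stopped.
- arm.dwell(seconds).
- arm.inverse_kinematics(position, orientation): joint angles nearest the present ones, or None.
- arm.state(): the state.
- arm.capture(name): name is "scene" or "top" or "wrist"; returns a dict with "frame" (420x560x3 uint8, red, green, blue), "camera_matrix" (3x3 intrinsics, pixels), "k1" (the pictures are not rectified: a ray, as slopes to the right and down, at radius r is drawn at 1 + k1 r^2 times it, then the intrinsics apply), "T" (4x4, takes a point from camera to world coordinates). Camera axes: x right, y down, z forward; pixel columns grow to the right and rows downward; lengths in m; the calibration is good to about 2 mm. A picture is of the moment at which its call begins. There is no depth.
A pose or a line that the arm cannot do raises arm.IKError and nothing moves.
- arm.finish_job(): hands the job in; it is judged then, once.
The state is a dict: "time": time; "joints": joint angles; "dq": joint speeds; "joint_efforts": joint torques, N m; "eef_pos": TCP position; "tool_rot": TCP orientation; "ft_force": force on the tool from outside, world axes, zero at the start; "wrist_torque": the same for the moment, N m; "width": finger opening in m; "grip_force": force on a finger pad.
Only numpy, scipy, OpenCV 4.12 (cv2) and the standard library are available. Lean on these libraries where they do the work, as an engineer would, in place of code of your own. Each camera call takes 0.05 s, during which the arm holds its last target. There are 200 camera calls.

## Working session

There is one attempt and no reset: what is moved stays moved. The work goes in short steps, each a Python script; the robot and the scene stay as the last script left them, time stands still between calls to the robot, and variables do not carry over. Pictures are saved under pics/ and viewed, at most 14 in all, crops included, and the job is handed in when it is done.

```bash
ls; mkdir -p pics
python3 - <<'E'
from plant import arm
import cv2,pickle
for n in("top","scene"):
    c=arm.capture(n);pickle.dump(c,open(f"pics/{n}.pkl","wb"));cv2.imwrite(f"pics/{n}0.png",c["frame"][:,:,::-1]);print(n,c["camera_matrix"],c["k1"],c["T"].round(4) if hasattr(c["T"],'round') else c["T"])
s=arm.state();print(s["time"],s["eef_pos"],s["tool_rot"],s["width"],arm.hold_point_z)
E
```

```text
pics
top [[449.25471786   0.         274.60700763]
 [  0.         449.25471786 211.83092346]
 [  0.           0.           1.        ]] 0.004659276648675691 [[ 0.0842 -0.9732  0.214   0.3581]
 [-0.9964 -0.0819  0.0196 -0.0068]
 [-0.0015 -0.2149 -0.9766  0.9252]
 [ 0.      0.      0.      1.    ]]
scene [[526.14208572   0.         279.23612171]
 [  0.         526.14208572 213.87587573]
 [  0.           0.           1.        ]] -0.16281724932247685 [[ 0.8571  0.3606 -0.3678  0.8964]
 [ 0.5149 -0.6217  0.5903 -0.6041]
 [-0.0158 -0.6953 -0.7186  0.7831]
 [ 0.      0.      0.      1.    ]]
0.1 [0.18564025 0.62250427 0.23051924] [-6.07510571e-05  1.44393791e-01  9.89520043e-01 -7.16249438e-04] 0.08547049009639576 0.0187
```

View pics/top0.png

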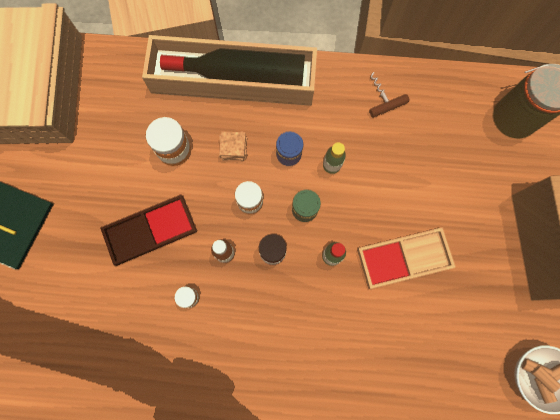

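View pics/scene0.png

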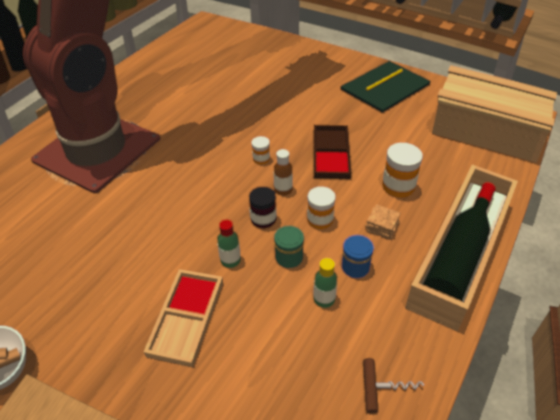

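The top view shows three white-lidded jars that could be the honey jar: large (168,137), medium (249,195) and small (186,297). The middle-sized one is (249,195), and I'll check its size in a crop. Other items:
- **To move:** red cap (338,250), white cap (219,246), blue tin (290,143).
- **To leave:** yellow cap (338,149), jam (273,243), green tin (306,201), coasters (233,146).
- **Trays:** dark (149,230), pale (406,258).

```bash
cat > h.py <<'E'
import numpy as np,cv2
def ray(c,uv,z):
    K=c["camera_matrix"];d=((np.asarray(uv,float)-K[:2,2])/[K[0,0],K[1,1]])
    p=d.copy()
    for _ in range(20):p=d/(1+c["k1"]*(p@p))
    T=np.asarray(c["T"]);r=T[:3,:3]@[*p,1];o=T[:3,3]
    return o+r*(z-o[2])/r[2]
def proj(c,P):
    T=np.asarray(c["T"]);q=T[:3,:3].T@(np.asarray(P,float)-T[:3,3]);p=q[:2]/q[2];p=p*(1+c["k1"]*(p@p))
    return c["camera_matrix"][:2,:2]@p+c["camera_matrix"][:2,2]
E
python3 - <<'E'
from h import *;import pickle
c=pickle.load(open("pics/top.pkl","rb"));s=pickle.load(open("pics/scene.pkl","rb"))
im=c["frame"][:,:,::-1].copy();ov=cv2.resize(im[110:310,90:470],None,fx=2,fy=2,interpolation=cv2.INTER_CUBIC)
seeds=dict(red=((338,250),.1,22),white=((219,246),.1,25),yellow=((338,149),.1,25),honey=((249,195),.07,25),bigjar=((167,136),.09,25),smalljar=((185,297),.05,25),jam=((273,243),.07,14),blue=((290,142),.062,18),green=((306,201),.062,14),coast=((233,142),.03,30),feltP=((385,264),.006,22),feltD=((172,223),.006,22))
so=s["frame"][:,:,::-1].copy();so=so[100:370,120:430].copy();so=cv2.resize(so,None,fx=1.9,fy=1.9)
for n,(sd,z,t) in seeds.items():
    m=np.zeros((422,562),np.uint8);cv2.floodFill(im.copy(),m,sd,0,(t,)*3,(t,)*3,4|(255<<8)|cv2.FLOODFILL_MASK_ONLY|cv2.FLOODFILL_FIXED_RANGE)
    cn=max(cv2.findContours(m[1:-1,1:-1],0,2)[0],key=cv2.contourArea);r=cv2.minAreaRect(cv2.convexHull(cn));P=ray(c,r[0],z)
    print(n,np.round(r[0],1),np.round(r[1],1),P.round(4),"diam",np.round(np.array(r[1])/449.25*np.linalg.norm(P-np.array(c["T"])[:3,3]),3),"R",round(np.hypot(*P[:2]),3))
    cv2.drawContours(ov,[((cn-[90,110])*2+1)],-1,(255,0,255),1)
    q=(proj(s,P)-[120,100])*1.9;cv2.drawMarker(so,tuple(int(v) for v in q),(255,0,255),0,10)
    if n[:4]=="felt":print(" box",[ray(c,b,.006)[:2].round(4) for b in cv2.boxPoints(r)])
cv2.imwrite("pics/c1.png",ov);cv2.imwrite("pics/c2.png",so)
E
```

```text
red [338.3 249.3] [12.  11.3] [ 0.4782 -0.1133  0.1   ] diam [0.022 0.021] R 0.491
white [218.5 246.5] [11. 11.] [0.4647 0.1076 0.1   ] diam [0.021 0.021] R 0.477
yellow [338. 148.] [10. 12.] [ 0.6756 -0.1022  0.1   ] diam [0.02  0.024] R 0.683
honey [247.5 194. ] [24. 25.] [0.5767 0.0665 0.07  ] diam [0.047 0.049] R 0.581
bigjar [163.5 134. ] [33.2 34.6] [0.6798 0.2423 0.09  ] diam [0.069 0.072] R 0.722
smalljar [184.5 296.5] [19. 19.] [0.3699 0.1687 0.05  ] diam [0.038 0.038] R 0.407
jam [272. 248.] [28. 26.] [0.4743 0.0093 0.07  ] diam [0.054 0.05 ] R 0.474
blue [289.5 144. ] [24. 25.] [ 0.6905 -0.0078  0.062 ] diam [0.049 0.051] R 0.691
green [306.5 203. ] [26.2 24.7] [ 0.5703 -0.0508  0.062 ] diam [0.052 0.049] R 0.573
coast [284.1 148.4] [563.  248.4] [0.692  0.0028 0.03  ] diam [1.197 0.528] R 0.692
feltP [385.  262.6] [34.2 37.1] [ 0.4725 -0.2221  0.006 ] diam [0.072 0.079] R 0.522
 box [array([ 0.4935, -0.176 ]), array([ 0.5184, -0.2492]), array([ 0.4518, -0.2676]), array([ 0.4275, -0.1955])]
feltD [167.9 221.3] [30.6 37.5] [0.5207 0.2316 0.006 ] diam [0.066 0.08 ] R 0.57
 box [array([0.5313, 0.282 ]), array([0.5682, 0.2139]), array([0.5102, 0.1817]), array([0.4742, 0.249 ])]
```

View pics/c1.png

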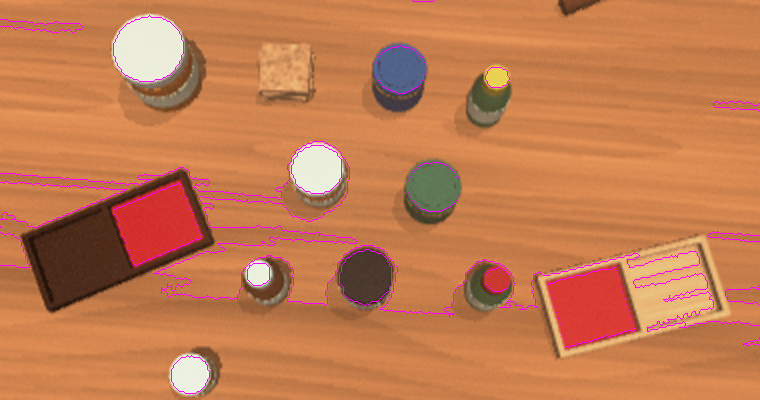

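View pics/c2.png

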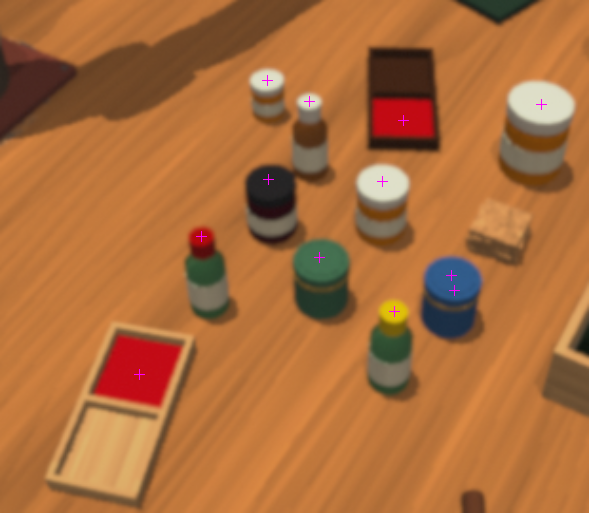

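The lid diameters come out at about 70, 48 and 38 mm, so the honey jar is the one at (247,194) in the top view, with an orange band and white lid. The magenta marks land on the caps and lids in the scene view too. Next I'll fit the trays from their rim corners, with the felt as a check.

```bash
cat >> h.py <<'E'
from scipy.spatial.transform import Rotation as Rn
def quat(a):
    x,y,z,w=(Rn.from_euler('z',a)*Rn.from_euler('x',np.pi)).as_quat();return [w,x,y,z]
E
python3 - <<'E'
from h import *;import pickle
from plant import arm
c=pickle.load(open("pics/top.pkl","rb"))
tr={}
for n,co,felt in(("pale",[(535,277),(706,236),(729,312),(560,356)],(.4725,-.2221)),("dark",[(21,236),(184,169),(214,243),(50,311)],(.5207,.2316))):
    Q=np.array([ray(c,np.array(p)/2+[90,110],.018)[:2] for p in co]);o=Q.mean(0)
    d=(Q[1]+Q[2]-Q[0]-Q[3])/2;print(n,"centre",o.round(4),"len",np.linalg.norm(d),"wid",np.linalg.norm(Q[3]+Q[2]-Q[0]-Q[1])/2)
    u=d/np.linalg.norm(d);u*=np.sign(u@(felt-o));print(" feltoffset",(felt-o)@u,(felt-o)@[-u[1],u[0]],"yaw",np.arctan2(u[1],u[0]))
    tr[n]=dict(felt=o+.043*u,bare=o-.043*u,yaw=np.arctan2(u[1],u[0]));print(tr[n])
pickle.dump(tr,open("tr.pkl","wb"))
obj=dict(white=(.4647,.1076),red=(.4782,-.1133),honey=(.5767,.0665),blue=(.6905,-.0078))
for o,t,k in(("white","dark","felt"),("blue","dark","bare"),("honey","pale","bare"),("red","pale","felt")):
  for a in(0,np.pi):
    for p,z in((obj[o],.03),(obj[o],.2),(tr[t][k],.03),(tr[t][k],.2)):
        q=arm.inverse_kinematics([*p,z],quat(tr[t]["yaw"]+a));print(o,round(a,1),z,None if q is None else np.round(q,2))
E
```

```text
pale centre [ 0.4852 -0.2619] len 0.17948588322015016 wid 0.0807240438466634
 feltoffset 0.04178857619307563 -0.0006927189794067469 yaw 1.8969821345178246
{'felt': array([ 0.47145563, -0.22117442]), 'bare': array([ 0.4990128 , -0.30263976]), 'yaw': np.float64(1.8969821345178246)}
dark centre [0.4981 0.265 ] len 0.17771236617112615 wid 0.08500265784408106
 feltoffset 0.04010697405279498 0.00419095907991118 yaw -1.080675540084799
{'felt': array([0.51836426, 0.22707473]), 'bare': array([0.47788127, 0.30295047]), 'yaw': np.float64(-1.080675540084799)}
white 0 0.03 [-1.36  0.45  1.23  2.13 -0.54  0.93 -2.47]
white 0 0.2 None
white 0 0.03 [-1.4   0.71  1.21  1.92 -0.77  1.08 -2.51]
white 0 0.2 None
white 3.1 0.03 [-0.85  0.22  0.58  2.11 -0.16  0.85  0.32]
white 3.1 0.2 [-0.91 -0.03  0.59  1.94  0.02  1.22  0.16]
white 3.1 0.03 [-0.87  0.38  0.45  1.9  -0.21  0.91  0.17]
white 3.1 0.2 [-0.92  0.19  0.49  1.74 -0.09  1.24  0.08]
blue 0 0.03 [-0.8   0.95  1.2   1.59 -0.93  1.26 -2.08]
blue 0 0.2 [-0.79  0.72  1.21  1.43 -0.67  1.44 -2.23]
blue 0 0.03 [ 0.22  0.63 -1.1   1.84  0.63  1.08  2.5
[... 413 characters left out ...]
1.16]
honey 0 0.2 [-0.36  0.33  1.02  1.71 -0.29  1.27  1.05]
honey 3.1 0.03 [-1.08  0.74  1.21  1.88 -0.79  1.1  -2.37]
honey 3.1 0.2 [-1.14  0.42  1.23  1.72 -0.41  1.29 -2.65]
honey 3.1 0.03 [-0.42  0.75  1.21  1.88 -0.8   1.11 -1.71]
honey 3.1 0.2 [-0.48  0.43  1.23  1.72 -0.42  1.3  -1.98]
red 0 0.03 [-0.64  0.31  0.89  2.09 -0.32  0.87  0.76]
red 0 0.2 [-1.02 -0.02  1.18  1.92  0.02  1.22  0.48]
red 0 0.03 [-0.39  0.38  0.87  2.02 -0.37  0.9   1.01]
red 0 0.2 [-0.58  0.11  1.01  1.86 -0.1   1.23  0.79]
red 3.1 0.03 [-0.87  0.5   1.23  2.1  -0.59  0.95 -2.13]
red 3.1 0.2 None
red 3.1 0.03 [-0.62  0.59  1.22  2.03 -0.67  1.   -1.87]
red 3.1 0.2 [-0.76  0.16  1.23  1.86 -0.16  1.23 -2.29]
```

```bash
cat >> h.py <<'E'
import pickle
TR=pickle.load(open("tr.pkl","rb"))
OBJ=dict(white=(.4647,.1076,.033,.064,.040),red=(.4782,-.1133,.033,.064,.040),honey=(.5767,.0665,.034,.078,.054),blue=(.6905,-.0078,.022,.078,.056))
H=.19
def say(arm,m):
    s=arm.state();print(m,"t",round(s["time"],1),"p",np.round(s["eef_pos"],4),"w",round(s["width"],4),"g",round(float(np.max(s["grip_force"])),1),"F",np.round(s["ft_force"],1),flush=True)
def pick(arm,o,tray):
    x,y,h,op,d=OBJ[o];q=quat(TR[tray]["yaw"]+(np.pi if tray=="dark" else 0))
    arm.move_pose([x,y,H],q);arm.command_gripper(op);say(arm,"above")
    arm.move_straight([x,y,h],v=.12);say(arm,"down")
    arm.command_gripper(d-.012);say(arm,"grip")
    w=arm.state()["width"]
    assert abs(w-d)<.006,"bad grip"
    arm.move_straight([x,y,h+.02],v=.05);arm.move_straight([x,y,H],v=.15);say(arm,"lifted")
def place(arm,o,tray,cell):
    h,op=OBJ[o][2:4];x,y=TR[tray][cell];q=quat(TR[tray]["yaw"]+(np.pi if tray=="dark" else 0))
    arm.move_pose([x,y,H],q);say(arm,"over")
    arm.move_straight([x,y,.006+h+.012],v=.12);f0=arm.state()["ft_force"][2]
    for dz in(.006,.004,.002,.001,0.,-.001):
        arm.move_straight([x,y,.006+h+dz],v=.03)
        if arm.state()["ft_force"][2]-f0>3:break
    say(arm,f"set dz={dz}");arm.command_gripper(op);arm.dwell(.2)
    arm.move_straight([x,y,H],v=.15);say(arm,"away")
E
python3 - <<'E'
from plant import arm
from h import *
pick(arm,"white","dark")
c=arm.capture("scene");cv2.imwrite("pics/g1.png",c["frame"][:,:,::-1])
E
```

```text
above t 2.6 p [0.4647 0.1078 0.19  ] w 0.064 g 0.0 F [ 0.5 -0.3  0.8]
down t 4.0 p [0.4652 0.1078 0.0336] w 0.0641 g 0.0 F [0.4 0.  0.1]
grip t 4.4 p [0.4652 0.1079 0.0337] w 0.0381 g 59.9 F [-1.4 -0.5  5.5]
lifted t 6.0 p [0.4642 0.1074 0.1891] w 0.0382 g 60.3 F [-0.4  0.8 -0.9]
```

View pics/g1.png

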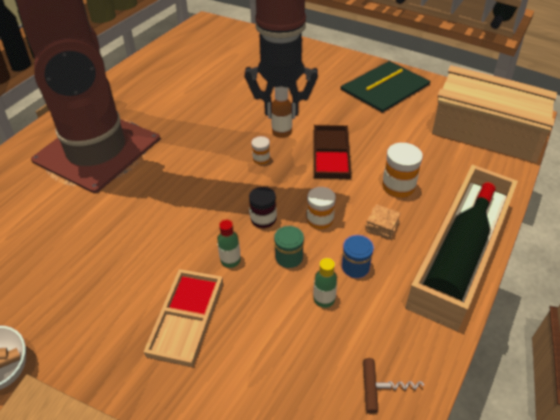

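The amber bottle hangs upright between the fingers at (282,115), and the other things haven't moved. I'll place it and then do the blue tin.

Run:
```python
from plant import arm
from h import *
place(arm,"white","dark","felt")
pick(arm,"blue","dark")
c=arm.capture("scene");cv2.imwrite("pics/g2.png",c["frame"][:,:,::-1])
```

```text
over t 6.6 p [0.5181 0.2274 0.1887] w 0.0383 g 60.3 F [ 0.3 -0.5 -2.2]
set dz=0.0 t 9.3 p [0.5185 0.2271 0.0397] w 0.0387 g 61.2 F [-3.3 -1.4  8.2]
away t 11.0 p [0.5178 0.2268 0.189 ] w 0.0635 g 0.0 F [0.8 1.  0.5]
above t 12.4 p [ 0.6904 -0.0065  0.1902] w 0.078 g 0.0 F [ 0.5 -0.1 -0.8]
down t 13.9 p [ 0.6911 -0.0079  0.0229] w 0.0781 g 0.0 F [-0.5 -0.2  0.1]
grip t 14.3 p [ 0.6912 -0.0078  0.0229] w 0.055 g 63.4 F [ 0.2 -0.6  5.9]
lifted t 16.0 p [ 0.6899 -0.0077  0.1888] w 0.0547 g 63.3 F [-0.  -0.5 -1.1]
```

View pics/g2.png

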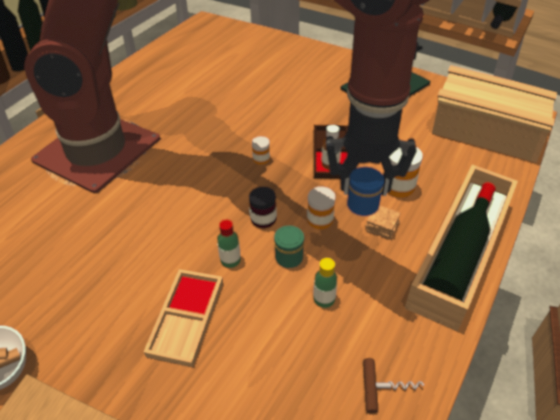

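The white-capped bottle stands in the dark tray's felt cell at (332,150), and the blue tin is held upright at (366,190). I'll go on with the tin and then the honey jar.

Run:
```python
from plant import arm
from h import *
place(arm,"blue","dark","bare")
pick(arm,"honey","pale")
c=arm.capture("scene");cv2.imwrite("pics/g3.png",c["frame"][:,:,::-1])
```

```text
over t 17.4 p [0.4789 0.3018 0.1902] w 0.0545 g 63.3 F [ 0.4  1.2 -1.8]
set dz=0.0 t 20.2 p [0.4779 0.303  0.0289] w 0.0546 g 64.6 F [-3.6 -2.5 11.6]
away t 22.0 p [0.4774 0.3027 0.1891] w 0.0778 g 0.0 F [ 0.2  0.2 -0.6]
above t 23.2 p [0.5765 0.0683 0.1899] w 0.0777 g 0.0 F [ 0.2 -0.2  0.5]
down t 24.6 p [0.5773 0.0666 0.0347] w 0.078 g 0.0 F [0.6 0.1 0.1]
grip t 25.0 p [0.5772 0.0667 0.0348] w 0.0529 g 62.3 F [-1.6  0.7  4.6]
lifted t 26.6 p [0.5761 0.0666 0.189 ] w 0.053 g 62.9 F [ 0.6  0.9 -1.5]
```

View pics/g3.png

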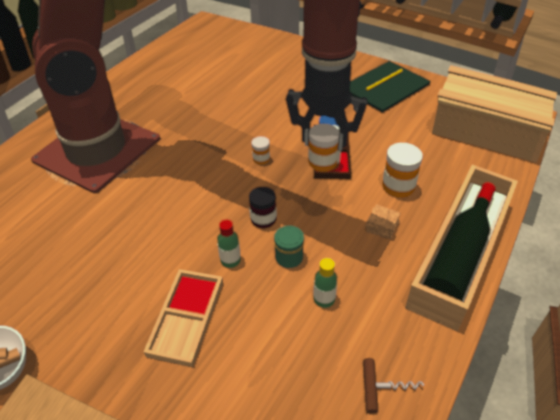

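The honey jar is held upright at (325,145). Next I'll place it, do the red-capped bottle, back away and check.

Run:
```python
from plant import arm
from h import *
place(arm,"honey","pale","bare")
pick(arm,"red","pale")
place(arm,"red","pale","felt")
arm.movej([-1.38,.333,.04,1.465,-.013,1.343,-.059]);arm.dwell(.5)
c=arm.capture("top");cv2.imwrite("pics/e1.png",cv2.resize(c["frame"][110:310,90:470,::-1],None,fx=2,fy=2,interpolation=cv2.INTER_CUBIC))
cv2.imwrite("pics/e2.png",arm.capture("scene")["frame"][:,:,::-1]);say(arm,"home");pickle.dump(c,open("pics/end.pkl","wb"))
```

```text
over t 28.1 p [ 0.4999 -0.3013  0.1897] w 0.0527 g 62.9 F [ 0.4 -0.6 -2.2]
set dz=0.0 t 30.7 p [ 0.4991 -0.3027  0.0409] w 0.053 g 64.0 F [-2.6  3.3  9. ]
away t 32.4 p [ 0.4987 -0.3022  0.1891] w 0.0778 g 0.0 F [ 0.3  0.9 -0. ]
above t 33.5 p [ 0.4781 -0.1147  0.19  ] w 0.0642 g 0.0 F [ 0.  -0.2  1.4]
down t 35.0 p [ 0.4787 -0.1133  0.0336] w 0.0638 g 0.0 F [0.3 0.1 1.5]
grip t 35.3 p [ 0.4787 -0.1132  0.0336] w 0.0389 g 59.5 F [-1.3  0.3  5.6]
lifted t 36.9 p [ 0.4777 -0.1132  0.1894] w 0.0383 g 60.3 F [-0.4  0.2 -1.3]
over t 37.4 p [ 0.4704 -0.2225  0.1891] w 0.0385 g 60.3 F [ 0.6  0.5 -1.1]
set dz=0.0 t 40.1 p [ 0.4716 -0.2213  0.0397] w 0.0385 g 61.4 F [-3.7  2.4 10. ]
away t 41.8 p [ 0.471  -0.2208  0.1893] w 0.0637 g 0.0 F [ 0.8  0.6 -0.8]
home t 45.5 p [0.1861 0.6231 0.2316] w 0.0635 g 0.0 F [0.4 0.1 0.3]
```

View pics/e1.png

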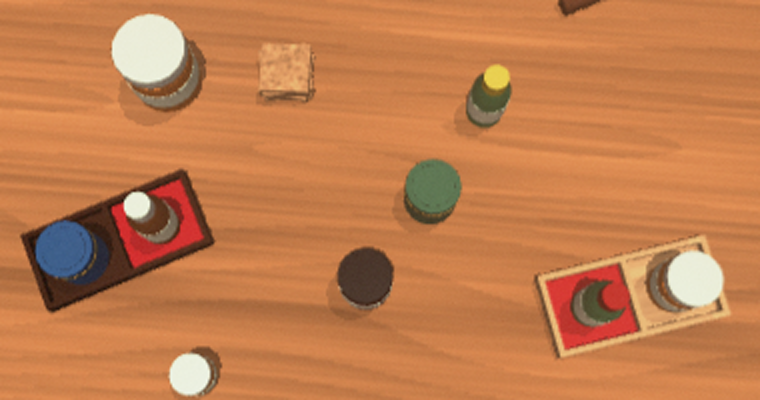

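View pics/e2.png

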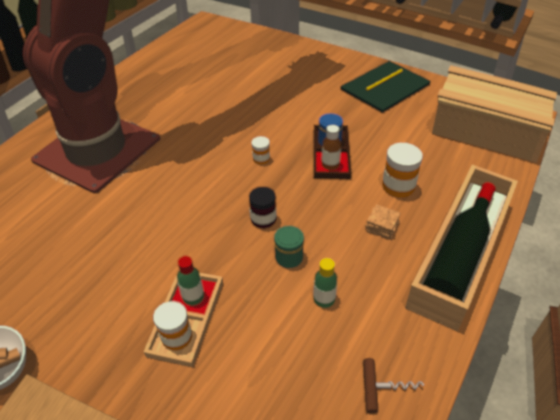

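All four stand upright in their cells. Cap and lid centres in the crop are white (137,206), blue (66,249), red (611,298) and honey (694,279), and the other four haven't moved. I'll check these centres in numbers, then hand in.

Run:
```python
from plant import arm
from h import *
c=pickle.load(open("pics/end.pkl","rb"));ok=True
for n,p,z,t,k in(("white",(137,206),.106,"dark","felt"),("blue",(66,249),.068,"dark","bare"),("red",(611,298),.106,"pale","felt"),("honey",(694,279),.076,"pale","bare")):
    d=ray(c,np.array(p)/2+[90,110],z)[:2]-TR[t][k];print(n,(d*1000).round(1));ok&=np.linalg.norm(d)<.012
if ok:print(arm.finish_job())
```

```text
white [-1.2 -1.7]
blue [-1.3 -4.5]
red [-3.2  3.7]
honey [-2.  -0.5]
the job is handed in; nothing more can be done
None
```

The job is handed in: both kits are made up, with all four things upright within about 5 mm of their cell centres, the other four left where they stood, and about 46 s of the 99 s used; no verdict was returned.

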